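Set a pharmacy metering pump's dose dial, taking up its backlash

ROBOT

A 7-joint arm with a two-finger parallel gripper is mounted at the origin on the work surface. World frame = base frame: x ahead of the robot, y to its left, z up, the work surface at z = 0. Lengths are in m, angles in rad, forces in N, time in s.
With the tool pointing down it reaches from about 0.4 to 0.85 m from the base axis. Payload 6.9 kg.
Tool frame: the origin (TCP) lies at the very end of the fingers, on their centre line; the grasp point (between the pads) lies 19 mm behind it; z points along the fingers, y is the line along which they close (so a half turn about z gives the same grasp; the last joint's range is limited). The gripper opens to 85 mm and grips with 20 to 120 N. Pads are 22 mm wide; open, the fingers measure 114 mm over their backs; the gripper's body (76 mm by 85 mm) begins 54 mm behind the grasp point. The pads swing forward as they close: fully open they stand 13 mm farther back than shut.
Start: joints at [-1.192, 0.507, -0.238, 1.5, 0.126, 1.149, -0.155], TCP at [0.168, 0.602, 0.231] pointing down, gripper open.
Joint ranges: [-3.08, 3.08], [-0.24, 2.05], [-1.43, 1.35], [0, 2.5], [-1.52, 4.66], [0.17, 1.96], [-2.89, 2.89]. Speed limits (rad/s): [2.39, 2.39, 3.14, 3.14, 3.14, 3.14, 3.14].

INTERFACE

Orientations are given as a unit quaternion [w, x, y, z].
In Python, from station import arm gives the robot as it stands.
- The arm moves only by the tool move_arm, never from a script. Its argument "increments" is one flat list of numbers, 5 for each row, row after row: the shift along the world's x, y, z in mm, then the turn about the world's z in rad, then the opening in per cent of the stroke, from 0 (shut) to 100 (fully open). A call has 1 to 20 rows; each row is the pose to reach, as a shift and turn from the pose commanded when the call began; what a row does not reach only later rows make up. A row lasts 1/10 s, in which the tool goes at most 50 mm and 8.59 degrees, less where a joint would pass 70% of its speed; a pose out of reach is approached as far as the arm can. A call with a gripper value outside its range is refused whole. The fingers move at their own pace and stop on an object; the grip force is fixed at half the most. Time passes only in rows, so rows that repeat a pose let the fingers close. It gives the time, the measured TCP pose, the force, the opening and the grip force at its end, in the units of the state.
- arm.sense(): the state, without advancing time (a new reading comes with each control period).
- arm.grab_frame(name): name is "scene" or "top"; returns (picture, depth): 384x512x3 uint8, red, green, blue; 384x512 float32, m along the optical axis (not along the pixel's ray), 0 where there is no reading.
- arm.camera_info(name): a dict with "intrinsics" (3x3 intrinsics, pixels), "T" (4x4, takes a point from camera to world coordinates). Camera axes: x right, y up, looking along -z (the intrinsics and any distortion apply to the point x, -y, -z); pixel columns grow to the right and rows downward; lengths in m; the calibration is good to about 2 mm. A picture is of the moment at which its call begins. camera_info takes no time and is no camera call.
- arm.hand_in(): hands the job in; it is judged then, once.
The state is a dict: "time": time; "joint_positions": joint angles; "qvel": joint speeds; "effort": joint torques, N m; "tool_pos": TCP position; "orientation": TCP orientation; "force": force on the tool from outside, world axes, zero at the start; "wrist_torque": the same for the moment, N m; "finger_gap": finger opening in m; "gripper_force": force on a finger pad.
Only numpy, scipy, OpenCV 4.12 (cv2) and the standard library are available. Lean on these libraries where they do the work, as an engineer would, in place of code of your own. Each camera call takes 0.05 s, during which the arm holds its last target. There are 200 camera calls.

TASK

On the metering pump with the blue handwheel, set the red pointer to the green tab so that the wheel's play is taken up: turn the wheel clockwise (seen from above) by its black knob until the pointer is about 25 mm past the tab, then come back anticlockwise until the pointer stands at the tab, and let go without turning the wheel forward again. Leave the wheel of the orange pump alone.

Things in the scene. Friction and masses are not known exactly. Their poses are not given: they have to be found in the camera images.
- blue_unit: White metering pump, 180 x 180 x 68 mm high, fixed to the counter, with a blue stripe round its foot and a blue spoked handwheel on top (an identical pump has orange ones). Origin: centre of its underside, on the upright axis of wheel and pointer; z up. Wheel rim: 110 mm across, its top 104 mm above the counter. Under the wheel lies a round white scale, 176 mm across.
- blue_knob (a point): Black upright crank knob on the blue wheel, spins freely on its pin, 20 mm across, 48 mm high. Point: its centre, half-way up, 129 mm above the counter, 47 mm from the wheel's axis. It sits opposite the pointer: exactly so in mid-play, 0.25 rad (12 mm) to either side at the ends of the play. Turning takes about 4 N here, under 1 N within the play; no other obstacle within 50 mm above the wheel.
- blue_pointer (a point): Tip of the blue pump's red pointer, a 12 mm wide bar sticking out beyond the wheel, 72 mm from the axis, 79 mm above the counter; x outward, z up, y anticlockwise. The wheel drives it with 0.5 rad (29 degrees) of play: after a change of direction the wheel turns freely up to that much before it follows. It stays put. Starts 0.5 to 1.6 rad anticlockwise of the tab, can go 0.9 rad past it.
- blue_tab (a point): Green tab (16 mm long, 11 mm wide, 9 mm high) clipped fast to the edge of the blue pump's scale: the setting to reach. Point: on its middle line, 2 mm inward of its inner end, 72 mm from the wheel's axis, 79 mm above the counter, where the pointer's tip must come. x points outward from the axis, z up, y anticlockwise along the scale.
- orange_knob (a point): Centre of the same black knob on the other pump, the one with the orange handwheel; not to be turned.

How it is judged:
On the way:
1. the blue pump's pointer has been turned clockwise at least 15 mm past the green tab (y of blue_pointer in the frame of blue_tab below -0.015 m and x of blue_pointer in the frame of blue_tab above -0.1 m), for 0.2 s.
At the end, for the whole second after the job is handed in: The blue pump's pointer tip is within 12 mm of the green tab's point, and the wheel is left on the anticlockwise side of its play: the knob at least 4 mm anticlockwise of exactly opposite the pointer (12 mm when the play is fully taken up) (distance between blue_pointer and blue_tab below 0.012 m and y of blue_knob in the frame of blue_pointer below -0.004 m); the robot touches nothing.
It fails at once if the orange pump's knob is moved more than 15 mm (distance of orange_knob from where it was at the start of the episode above 0.015 m).
It also fails if it takes over 40 s, if anything falls off the work surface, if the arm or the gripper's body presses on something with over 40 N, if the wrist force passes 120 N, or if a joint passes its speed limit or range.

## Working session

There is one attempt and no reset: what is moved stays moved. The work goes in short steps, Python scripts to look and compute and a tool call to move; the robot and the scene stay as the last step left them, time stands still between calls to the robot, and variables do not carry over. Pictures are saved under pics/ and viewed, at most 10 in all, crops included, and the job is handed in when it is done.

Besides the shell and the picture viewer there is one more tool, called after "Call:" as name(argument=value, ...) on one line, values as JSON. move_arm: Moves the arm, as the interface text tells. Its arguments: {"type":"object","properties":{"increments":{"type":"array"}},"required":["increments"]}

```bash
mkdir -p pics; python3 - <<'E'
from station import arm
import cv2,numpy as np
for n in("top","scene"):
    p,d=arm.grab_frame(n); cv2.imwrite(f"pics/{n}0.png",p[:,:,::-1]); np.save(f"pics/{n}0.npy",d)
    i=arm.camera_info(n); print(n,i["intrinsics"],np.round(i["T"],3),[k for k in i])
s=arm.sense();print(s["time"],s["tool_pos"],s["orientation"])
E
```

```text
top [[349.33411202   0.         253.95631689]
 [  0.         349.33411202 186.37910437]
 [  0.           0.           1.        ]] [[ 0.005  0.987 -0.161  0.471]
 [-0.999  0.013  0.049  0.022]
 [ 0.05   0.161  0.986  0.839]
 [ 0.     0.     0.     1.   ]] ['intrinsics', 'T']
scene [[393.05187063   0.         263.40311135]
 [  0.         393.05187063 195.614916  ]
 [  0.           0.           1.        ]] [[ 0.813 -0.314  0.491  0.941]
 [ 0.582  0.405 -0.705 -0.484]
 [ 0.022  0.859  0.512  0.467]
 [ 0.     0.     0.     1.   ]] ['intrinsics', 'T']
0.1 [0.16835119 0.60142265 0.23054498] [-7.75778047e-05  1.35991611e-01  9.90709670e-01 -7.90370305e-04]
```

View pics/top0.png

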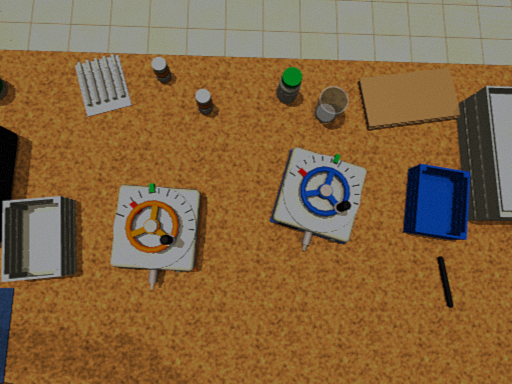

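View pics/scene0.png

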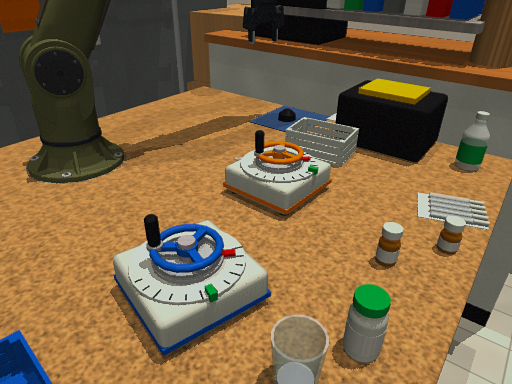

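The top view shows the blue pump with its wheel at (326,190), knob at (344,206), red pointer at (303,174) and green tab at (337,158). The orange pump is at (155,225). The scene view shows the same layout from the front, with the blue pump nearer.

```bash
cat > h.py <<'E'
from station import arm
import cv2,numpy as np
def ray(n,uv,z):
    i=arm.camera_info(n);K=i["intrinsics"];T=np.array(i["T"])
    a=np.linalg.inv(K)@[uv[0],uv[1],1]; d=T[:3,:3]@[a[0],-a[1],-a[2]]
    return (T[:3,3]+d*(z-T[2,3])/d[2])[:2]
def mask(hsv,lo,hi,box):
    m=cv2.inRange(hsv,lo,hi); k=np.zeros_like(m); x0,y0,x1,y1=box; k[y0:y1,x0:x1]=m[y0:y1,x0:x1]; return k
def cen(m): 
    n,l,s,c=cv2.connectedComponentsWithStats(m)
    if n<2: return None
    j=1+s[1:,4].argmax(); return c[j],s[j,4]
BOX={"top":(270,145,372,245),"scene":(110,205,275,345)}
RANGE={"red":((0,150,100),(8,255,255)),"green":((45,120,60),(80,255,255)),"blue":((105,150,60),(130,255,255)),"black":((0,0,0),(180,255,45))}
def look(n,tag=None):
    p,d=arm.grab_frame(n)
    if tag: cv2.imwrite(f"pics/{tag}.png",p[:,:,::-1])
    return cv2.cvtColor(p,cv2.COLOR_RGB2HSV)
E
python3 - <<'E'
from h import *
for n in("top","scene"):
    h=look(n)
    for c,z in(("red",.082),("green",.083)):
        r=cen(mask(h,*RANGE[c],BOX[n])); print(n,c,r, r and ray(n,r[0],z))
    b=(296,160,356,220) if n=="top" else (145,215,228,278)
    m=mask(h,*RANGE["blue"],b); n_,l,s,_=cv2.connectedComponentsWithStats(m); m=(l==1+s[1:,4].argmax())
    pts=np.argwhere(m)[:,::-1]; w=np.array([ray(n,q,.100) for q in pts]); hull=cv2.convexHull(w.astype(np.float32))
    print("wheel",cv2.minEnclosingCircle(hull),cv2.fitEllipse(hull),len(pts))
    r=cen(mask(h,*RANGE["black"],BOX[n] if n=="top" else (140,205,165,250)));print("knob",r,ray(n,r[0],.129),ray(n,r[0],.153))
E
```

```text
top red (array([301.94736842, 171.81578947]), np.int32(38)) [ 0.62900636 -0.12283185]
top green (array([336.28947368, 158.05263158]), np.int32(38)) [ 0.66167343 -0.20118493]
wheel ((0.5844213366508484, -0.16801588237285614), 0.053835753351449966) ((0.5844239592552185, -0.16794376075267792), (0.10477764904499054, 0.10676539689302444), 59.90468978881836) 818
knob (array([343.14285714, 205.875     ]), np.int32(112)) [ 0.54857506 -0.19865531] [ 0.54594321 -0.19121223]
scene red (array([228.35294118, 251.67647059]), np.int32(68)) [ 0.62728146 -0.12395652]
scene green (array([211.45      , 292.27142857]), np.int32(140)) [ 0.66537386 -0.20458086]
wheel ((0.582984209060669, -0.1682567149400711), 0.05781817063689232) ((0.5836020708084106, -0.16787201166152954), (0.10693063586950302, 0.115144744515419), 46.68250274658203) 1650
knob (array([151.83585859, 230.22222222]), np.int32(396)) [ 0.54604857 -0.19715191] [ 0.57409373 -0.21750797]
```

Call:
move_arm(increments=[300,-350,10,0,100,300,-350,10,0,100,300,-350,10,0,100,300,-350,10,0,100,300,-350,10,0,100,300,-350,10,0,100,300,-350,10,0,100,300,-350,10,0,100,300,-350,10,0,100,379,-799,0,0,100,379,-799,0,0,100,379,-799,0,0,100,379,-799,0,0,100,379,-799,0,0,100,379,-799,0,0,100,379,-799,0,0,100,379,-799,0,0,100,379,-799,0,0,100,379,-799,0,0,100,379,-799,0,0,100])

```text
time: 2.2
tool_pos: [0.5469, -0.2006, 0.2306]
orientation: [-0.0, 0.139, 0.99, -0.001]
force: [-0.2, -0.9, -0.4]
finger_gap: 0.0855
gripper_force: 0.0
```

Call:
move_arm(increments=[0,1,-40,0,100,0,1,-80,0,100,0,1,-112,0,100,0,1,-112,0,100,0,1,-112,0,100])

```text
time: 2.7
tool_pos: [0.5477, -0.1947, 0.1198]
orientation: [-0.0, 0.135, 0.991, 0.0]
force: [-0.8, -0.1, 0.8]
finger_gap: 0.0851
gripper_force: 0.0
```

```bash
python3 - <<'E'
from h import *
look("scene","scene1");s=arm.sense();print(s["tool_pos"],s["force"])
im=cv2.imread("pics/scene1.png")[150:350,60:300];cv2.imwrite("pics/scene1c.png",cv2.resize(im,None,fx=2.5,fy=2.5))
E
```

```text
[ 0.54840902 -0.19533001  0.12084978] [0.71844828 0.56464461 0.8359674 ]
```

View pics/scene1c.png

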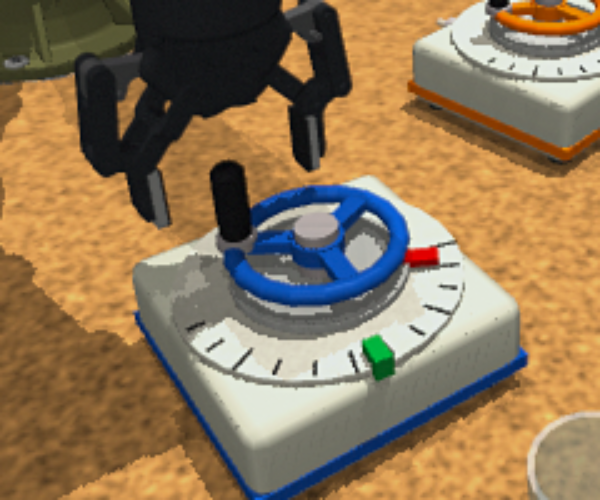

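The knob (crop 230,200) stands midway between the fingertips at (160,220) and (310,165), so I'll close.

Call:
move_arm(increments=[0,0,0,0,50,0,0,0,0,30,0,0,0,0,20,0,0,0,0,0,0,0,0,0,0,0,0,0,0,0,0,0,0,0,0,0,0,0,0,0])

```text
time: 3.55
tool_pos: [0.5475, -0.1967, 0.1199]
orientation: [0.0, 0.136, 0.991, -0.0]
force: [-1.9, 0.6, 5.5]
finger_gap: 0.018
gripper_force: 58.5
```

```bash
python3 - <<'E'
from h import *
look("scene","scene2");s=arm.sense();print(s["tool_pos"],s["force"])
im=cv2.imread("pics/scene2.png")[150:350,60:300];cv2.imwrite("pics/scene2c.png",cv2.resize(im,None,fx=2.5,fy=2.5))
E
```

```text
[ 0.54743609 -0.19668936  0.1198935 ] [-1.86444247 -1.54313874  5.08470221]
```

View pics/scene2c.png

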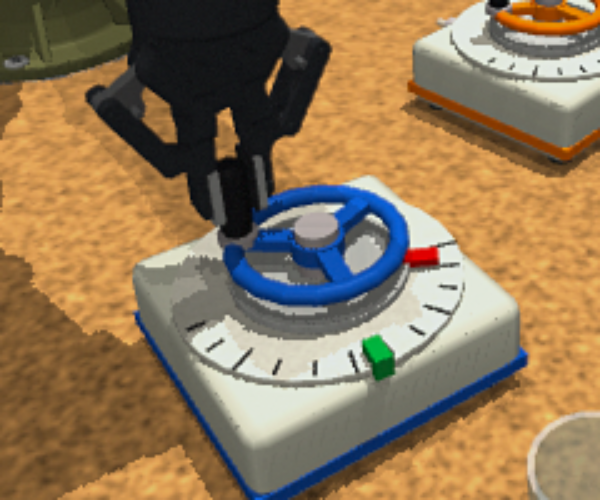

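The knob is held between the pads (crop 235,200), with nothing else touched. Next is the first arc, clockwise through 50 degrees.

Call:
move_arm(increments=[-2.5,3.3,0,0,0,-4.6,6.8,0,0,0,-6.4,10.5,0,0,0,-7.9,14.3,0,0,0,-9.1,18.2,0,0,0,-9.9,22.2,0,0,0,-10.4,26.3,0,0,0,-10.5,30.4,0,0,0,-10.2,34.5,0,0,0,-9.6,38.6,0,0,0,-9.6,38.6,0,0,0])

```text
time: 4.7
tool_pos: [0.5403, -0.1573, 0.1199]
orientation: [0.003, 0.136, 0.991, -0.0]
force: [7.2, -4.1, 3.2]
finger_gap: 0.0186
gripper_force: 58.6
```

```bash
cat > m.py <<'E'
from h import *
import sys
A=np.array([.584,-.168])
for n in("top","scene"):
    h=look(n,sys.argv[1]+n)
    for c,z in(("red",.082),("green",.083)):
        r=cen(mask(h,*RANGE[c],BOX[n]))
        if r:
            v=ray(n,r[0],z)-A; print(n,c,r[0].round(1),r[1],v.round(4),np.degrees(np.arctan2(v[1],v[0])).round(1))
s=arm.sense();v=s["tool_pos"][:2]-A;print(s["tool_pos"].round(4),s["force"].round(1),"tool ang",np.degrees(np.arctan2(v[1],v[0]))%360,np.hypot(*v))
E
python3 m.py a
```

```text
top red [322.  162.9] 24 [ 0.0661 -0.0006] -0.5
top green [336.2 158.1] 39 [ 0.0777 -0.0331] -23.1
scene red [217.4 272.1] 98 [ 0.0606 -0.0009] -0.9
scene green [211.3 292.4] 149 [ 0.0813 -0.0369] -24.4
[ 0.5403 -0.1574  0.1199] [ 7.7 -3.2  2.3] tool ang 166.31749528725214 0.04497467054070959
```

Call:
move_arm(increments=[1,4,0,0,0,2.5,7.8,0,0,0,4.5,11.6,0,0,0,6.5,15.2,0,0,0,9,18.6,0,0,0,11.5,21.8,0,0,0,14.5,24.8,0,0,0,17.5,27.5,0,0,0,20,29.5,0,0,0,20,29.5,0,0,0,20,29.5,0,0,0])

```text
time: 5.9
tool_pos: [0.5591, -0.1307, 0.1199]
orientation: [0.002, 0.137, 0.991, -0.002]
force: [4.5, -9.1, 2.4]
finger_gap: 0.0183
gripper_force: 58.9
```

```bash
python3 m.py b
```

```text
scene red [190.5 283.5] 116 [ 0.0463 -0.0407] -41.3
scene green [211.3 292.4] 148 [ 0.0814 -0.037 ] -24.4
[ 0.5591 -0.1307  0.1199] [  4.7 -10.2   3.8] tool ang 123.70093637676189 0.044850526004488
```

Call:
move_arm(increments=[2.5,1.5,0,0,0,2.5,1.5,0,0,0,2.5,1.5,0,0,0,2.5,1.5,0,0,0,0,0,0,0,0,-3.6,-1.9,0,0,0,-6.6,-4.6,0,0,0,-9.3,-7.4,0,0,0,-11.8,-10.6,0,0,0,-14,-13.9,0,0,0,-15.9,-17.4,0,0,0,-17.5,-21,0,0,0,-18.5,-24,0,0,0,-18.5,-24,0,0,0,-18.5,-24,0,0,0])

```text
time: 7.5
tool_pos: [0.5423, -0.1514, 0.12]
orientation: [0.003, 0.135, 0.991, 0.0]
force: [8.8, -2.0, 1.1]
finger_gap: 0.0184
gripper_force: 58.8
```

```bash
python3 m.py c
```

```text
top red [337.7 168.7] 3 [ 0.0535 -0.0358] -33.8
top green [336.3 158.1] 38 [ 0.0777 -0.0332] -23.1
scene red [193.4 283.2] 118 [ 0.049  -0.0378] -37.7
scene green [211.3 292.4] 148 [ 0.0814 -0.037 ] -24.4
[ 0.5423 -0.1514  0.1199] [ 8.9 -1.8  0.8] tool ang 158.23524300661668 0.04485697532987834
```

Call:
move_arm(increments=[-1.5,-3.4,0,0,0,-2.4,-6.8,0,0,0,-2.9,-9.5,0,0,0,-2.9,-9.5,0,0,0,-2.9,-9.5,0,0,0])

```text
time: 8.1
tool_pos: [0.5397, -0.16, 0.1199]
orientation: [0.003, 0.135, 0.991, 0.001]
force: [8.7, -0.8, 2.4]
finger_gap: 0.0185
gripper_force: 58.9
```

```bash
python3 m.py d;  python3 -c "
import cv2
im=cv2.imread('pics/dscene.png')[150:350,60:300];cv2.imwrite('pics/dc.png',cv2.resize(im,None,fx=2.5,fy=2.5))"
```

```text
top red [334.9 165.4] 21 [ 0.0608 -0.0298] -26.1
top green [336.3 158.1] 38 [ 0.0777 -0.0332] -23.1
scene red [201.6 280.5] 102 [ 0.0544 -0.0272] -26.5
scene green [211.2 292.4] 150 [ 0.0812 -0.0369] -24.4
[ 0.5396 -0.16    0.1199] [ 9.1 -0.4  1.2] tool ang 169.75389717802778 0.045069591897271055
```

View pics/dc.png

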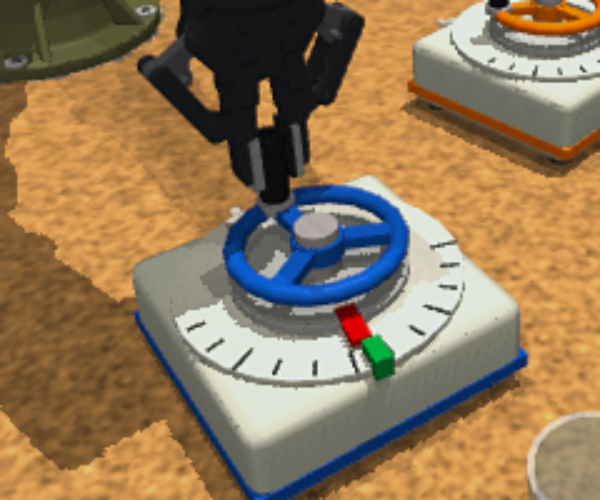

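The pointer (crop 350,325) is nearly in line with the tab (380,357), about 2° short. I'll nudge it anticlockwise, open the fingers and lift.

Call:
move_arm(increments=[0,-1.6,0,0,0,0,-1.6,0,0,0,0,-1.6,0,0,0,0,-1.6,0,0,40,0,-1.6,0,0,70,0,-1.6,0,0,100,0,-1.6,0,0,100,0,-1.6,0,0,100,0,-1.6,0,0,100,0,-1.6,30,0,100,0,-1.6,70,0,100,0,-1.6,120,0,100,-60,60,140,0,100,-100,100,140,0,100,-100,140,140,0,100,-100,140,140,0,100,-100,140,140,0,100])

```text
time: 9.9
tool_pos: [0.4349, -0.0178, 0.26]
orientation: [0.0, 0.133, 0.991, 0.001]
force: [0.6, 0.6, 0.6]
finger_gap: 0.0852
gripper_force: 0.0
```

```bash
python3 m.py e;  python3 - <<'E'
from h import *
im=cv2.imread('pics/escene.png');cv2.imwrite('pics/ec.png',cv2.resize(im[150:350,60:300],None,fx=2.5,fy=2.5))
h=cv2.cvtColor(im,cv2.COLOR_BGR2HSV);print(cen(mask(h,*RANGE["black"],(140,180,200,245))))
h=cv2.cvtColor(cv2.imread('pics/etop.png'),cv2.COLOR_BGR2HSV);r=cen(mask(h,*RANGE["black"],(300,180,345,235)));print(r)
if r: v=ray("top",r[0],.135)-[.584,-.168];print(v,np.degrees(np.arctan2(v[1],v[0])))
E
```

```text
top red [334.5 165.2] 21 [ 0.0614 -0.0288] -25.1
top green [336.3 158.1] 38 [ 0.0777 -0.0332] -23.1
scene red [202.9 280.5] 84 [ 0.0558 -0.026 ] -25.0
scene green [211.4 292.2] 141 [ 0.0813 -0.0365] -24.2
[ 0.4365 -0.0215  0.2596] [-0.4 -0.4  0.1] tool ang 135.19309797670437 0.20793106012197457
(array([167.26775956, 216.03005464]), np.int32(366))
(array([325.89344262, 231.2704918 ]), np.int32(244))
[-0.08809095  0.0084853 ] 174.4980010380468
```

View pics/ec.png

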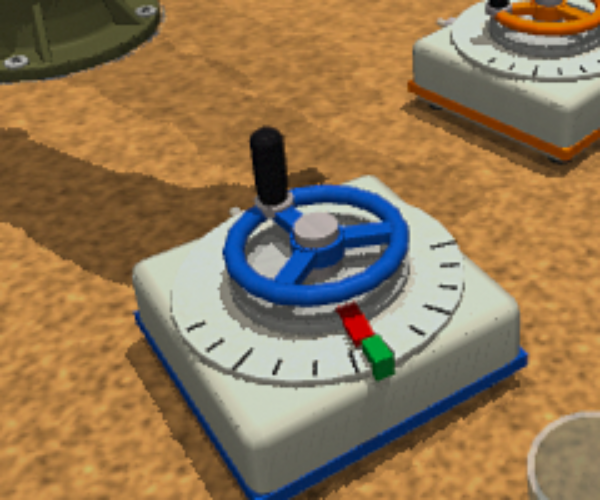

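The pointer (crop 355,325) lines up with the tab (380,357) and the knob stands free at (270,165). I'll check the knob's angle, then hand in.

```bash
python3 - <<'E'
from h import *
v=ray("scene",(167.3,216),.129)-[.584,-.168];a=np.degrees(np.arctan2(v[1],v[0]));print(v,a)
if a>164: print(arm.hand_in())
E
```

```text
[-0.0479917  0.0097394] 168.52822741407084
the job is handed in; nothing more can be done
None
```

The job is handed in: I turned the blue pump's pointer about 21 mm or more past the tab, then brought it back anticlockwise to within about 2° (roughly 2 mm) of it. The knob measures about 11 mm anticlockwise of exactly opposite the pointer, the gripper is clear, and the orange wheel was not touched.

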